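# Release the spring collar of the gas dryer and take out the spent drying cartridge

### The job

Take the spent drying cartridge out of the gas dryer: pull the spring collar of its leaning port back, turn it anticlockwise (seen from above) to its open notch and let it spring fully home there. Then draw the cartridge straight out and stand it gently in the beaker, leaving the collar open and home, the beaker upright in its place and the other things on the bench where they are.

Things in the scene. Friction and masses are not known exactly. Their poses are not given: they have to be found in the camera images.
- port: cartridge port on the sloping grey panel of the gas dryer (white wedge-shaped box, 150 wide, 205 deep, 127 high, fixed). Origin where the port axis meets the panel, 92 above the bench; z = port axis, outward, leaning 30 degrees from vertical towards the dryer's low front; x = up the slope. A 58 mm wide round steel-coloured collar surrounds it; at rest it spans z = 12 to 50, grip z = 24 to 48
- collar_lift (a joint): m the spring collar is pulled back (outward, +z of the port). 0 = home, hard stop at 0.011; the spring pushes it home with 5 N at 0 and 11 N at the stop. Teeth on its lower edge sit over two fixed pins: it can turn only when pulled back more than 0.009; let go over a notch it springs home, let go between the notches it stays up on the pins
- collar_turn (a joint): rad the collar is turned about the port axis, growing anticlockwise seen from above. 0 = locked notch, 1.22 (70 degrees) = open notch and hard stop; each notch has about 0.04 of play; turns easily when pulled back, stays where it is left. While locked, two lugs inside the collar hold the cartridge down; at the open notch they clear it
- cartridge: spent drying cartridge, 144 long, about 110 g: white round stem 22 wide, a bar 36 x 12 with lugs at z = 87 to 107, above it a grey round handle 24 wide, z = 114 to 144. Origin at the foot, z along it to the handle. In the port its axis is the port axis, foot 64 inside the panel; the handle stands 30 clear of the collar (port z = 50 to 80). Lugs keyed in the port: draw it straight out, 1.5 mm play
- beaker: open clear 100 ml beaker, 54 wide at the rim, 70 high, about 42 wide inside at the bottom, floor 4 mm thick, 60 g, loose. Origin at the centre of its underside, z up. It stands left or right of the dryer. The cartridge may lean in it
- solvent_bottle: bystander: white bottle with black cap, 60 wide, 135 high; origin under its centre; stands on the other side of the dryer from the beaker
- petri_left: bystander: closed petri dish, 90 wide, 14 high, left of the dryer; origin under its centre
- petri_right: bystander: closed petri dish, 90 wide, 14 high, right of the dryer; origin under its centre
- tube50: bystander: capped 50 ml tube standing right of the dryer, 34 wide, 118 high; origin under its centre
Not all that is in view belongs to the job. What is shaped like the beaker but orange or purple is not meant.

How it is judged (in metres and radians):
On the way, in this order (a step that is already met when the one before it is completed fails the run):
1. the collar is pulled back at least 8 mm while still turned less than 15 degrees (value of joint collar_lift above 0.008 m and value of joint collar_turn below 0.26 rad), for 0.1 s.
2. the collar is turned at least 63 degrees and has sprung home (within 1.5 mm) (value of joint collar_turn above 1.1 rad and value of joint collar_lift below 0.0015 m), for 0.2 s.
3. the cartridge is drawn out of the port, its foot above the collar (z of cartridge in the frame of port above 0.055 m), for 0.1 s.
At the end, for the whole second after the job is handed in: the cartridge stands foot down in the beaker (foot within 25 mm of the beaker's axis and 20 mm of its underside, leaning less than 29 degrees), the beaker is upright within 6 degrees, both are at rest, and the collar is turned at least 63 degrees and sprung home within 1.5 mm (all of step 2 and horizontal distance between cartridge and beaker below 0.025 m and z of cartridge in the frame of beaker below 0.02 m and angle between cartridge's own z axis and vertical below 0.5 rad and angle between beaker's own z axis and vertical below 0.1 rad and linear speed of each of cartridge, beaker below 0.02 m/s); the robot touches nothing.
It fails at once if the beaker is knocked over or tipped by more than 17 degrees (angle between beaker's own z axis and vertical above 0.3 rad).
It fails at once if the beaker is pushed more than 50 mm away (distance of beaker from where it was at the start of the episode above 0.05 m).
It fails at once if the cartridge is dropped or thrown (moves faster than 0.7 m/s while nothing holds it) (linear speed of cartridge above 0.7 m/s and contact force between the fingers and cartridge below 0.1 N).
It fails at once if the bottle, a petri dish or the tube is moved by more than 25 mm (distance of any of solvent_bottle, petri_left, petri_right, tube50 from where it was at the start of the episode above 0.025 m).
It also fails if it takes over 50 s, if anything falls off the work surface, if the arm or the gripper's body presses on something with over 40 N, if the wrist force passes 120 N, or if a joint passes its speed limit or range.

### The arm

A 6-joint arm with a two-finger parallel gripper is mounted at the origin on a cart in front of the work surface, level with it; the furniture and walls round the work are solid. World frame = base frame: x ahead of the robot, y to its left, z up, the work surface at z = 0. Lengths are in m, angles in degrees, forces in N, time in s.
With the tool pointing down it reaches from about 0.35 to 0.975 m from the base axis. Payload 4.9 kg.
Tool frame: the origin (TCP) lies at the very end of the fingers, on their centre line; the grasp point (between the pads) lies 19 mm behind it; z points along the fingers, y is the line along which they close (so a half turn about z gives the same grasp; the last joint's range is limited). The gripper opens to 85 mm and grips with 20 to 120 N. Pads are 22 mm wide; open, the fingers measure 114 mm over their backs; the gripper's body (76 mm by 85 mm) begins 54 mm behind the grasp point. The pads swing forward as they close: fully open they stand 13 mm farther back than shut.
Start: joints at [-76.604, 3.019, 92.412, -0, 84.569, -6.818], TCP at [0.216, -0.586, 0.231] pointing down, gripper open.
Joint ranges: [-172.51, 172.51], [-57.92, 126.97], [3.15, 148.05], [-58.71, 238.71], [5.1, 150.11], [-179.66, 179.66]. Speed limits (degrees/s): [147.25, 147.25, 180, 180, 180, 180].

### API

Orientations are given as a 3x3 rotation matrix whose columns are the frame's x, y, z axes.
In Python, from cell import manip gives the robot as it stands.
- The arm moves only by the tool apply_moves, never from a script. Its argument "deltas" is a list of rows, each an object of numbers: "x", "y", "z": the shift along the tool's x, y, z in units of 40 mm (1.0 is 40 mm); "ax", "ay", "az": the turn, a rotation vector about the tool's x, y, z in units of 5 degrees (1.0 is 5 degrees); "fingers": the opening, from 0 (shut) to 1 (fully open). In form: [{"x": .., "y": .., "z": .., "ax": .., "ay": .., "az": .., "fingers": ..}, ...]. A call has exactly 10 rows; each row shifts and turns the commanded pose from where the row before left it, along the tool's axes as they then stand; what a row does not reach is not made up. A row lasts 1/8 s, in which the tool goes at most 62.5 mm and 10.7 degrees, less where a joint would pass 70% of its speed; a pose out of reach is approached as far as the arm can. A call is refused whole if a number of a shift passes 1 or a number of a turn 1, either way. A call with a gripper value outside its range is refused whole. The fingers move at their own pace and stop on an object; "newtons" is the grip in N (left out, the last holds). Time passes only in rows, so rows that do not move let the fingers close, or fill a call up. It gives the time, the measured TCP pose, the force, the opening and the grip force at its end, in the units of the state.
- manip.state(): the state, without advancing time (a new reading comes with each control period).
- manip.get_image(name): name is "side" or "top"; returns a dict with "image" (480x640x3 uint8, red, green, blue), "mtx" (3x3 intrinsics, pixels), "R" (3x3) and "t" (3): a world point X has camera coordinates R X + t. Camera axes: x right, y down, z forward; pixel columns grow to the right and rows downward; lengths in m; the calibration is good to about 2 mm. A picture is of the moment at which its call begins. There is no depth.
- manip.finish_job(): hands the job in; it is judged then, once.
Trained networks look in a picture, given as the dict that the camera call returned (one of the last four; its "shot" number tells which), for a name from the list of things; names that differ only in an ending like _2 or _b are one class to them, and where a whole thing is asked for, a point or a joint stands for the part that bears it (a point fixed in the world has none). Each returns a list of dicts, best first, with "confidence" (0 to 1); they miss things now and then, are a little off and sometimes report something else, mostly with a low value. They report only what shows in the picture. A call takes as long as a camera call. They do not tell look-alikes from the thing itself.
- manip.look_for(name, picture): "at" ([column, row] in pixels, amid what is visible of it).
- manip.outline_of(name, picture): "mask" (480x640 bool, what is visible of it) and "at" ([column, row] in pixels, amid what is visible of it).
- manip.spot_point(name, picture): "at" ([column, row] in pixels: a listed point, or the origin of a listed thing).
The state is a dict: "time_s": time; "q": joint angles; "qd": joint speeds; "joint_efforts": joint torques, N m; "tool_pos": TCP position; "tcp_rot": TCP orientation; "force": force on the tool from outside, world axes, zero at the start; "ft_torque": the same for the moment, N m; "gripper_width": finger opening in m; "gripper_force": force on a finger pad.
Only numpy, scipy, OpenCV 4.12 (cv2) and the standard library are available. Lean on these libraries where they do the work, as an engineer would, in place of code of your own. Each camera call takes 0.05 s, during which the arm holds its last target. There are 200 camera calls.

## Working session

There is one attempt and no reset: what is moved stays moved. The work goes in short steps, Python scripts to look and compute and a tool call to move; the robot and the scene stay as the last step left them, time stands still between calls to the robot, and variables do not carry over. Pictures are saved under pics/ and viewed, at most 10 in all, crops included, and the job is handed in when it is done.

Besides the shell and the picture viewer there is one more tool, called after "Emit:" as name(argument=value, ...) on one line, values as JSON. apply_moves: Moves the arm, as the interface text tells. Its arguments: {"type":"object","properties":{"deltas":{"type":"array","items":{"type":"object","properties":{"x":{"type":"number"},"y":{"type":"number"},"z":{"type":"number"},"ax":{"type":"number"},"ay":{"type":"number"},"az":{"type":"number"},"fingers":{"type":"number"}}}},"newtons":{"type":"number"}},"required":["deltas"]}

```bash
mkdir -p pics; cat > h.py <<'E'
import numpy as np, cv2
from cell import manip
def save(p,n): cv2.imwrite('pics/'+n,p['image'][:,:,::-1])
def tri(obs):
    A=[];b=[]
    for p,uv in obs:
        M=np.array(p['mtx'])@np.c_[np.array(p['R']),np.array(p['t'])]
        for k in (0,1):
            r=M[k]-uv[k]*M[2]; A.append(r[:3]); b.append(-r[3])
    x,res,_,_=np.linalg.lstsq(np.array(A),np.array(b),rcond=None)
    return x
def ray(p,uv,z):
    R=np.array(p['R']);t=np.array(p['t']);c=-R.T@t
    d=R.T@np.linalg.inv(p['mtx'])@np.array([uv[0],uv[1],1]); return c+d*(z-c[2])/d[2]
def proj(p,X):
    x=np.array(p['mtx'])@(np.array(p['R'])@np.array(X)+np.array(p['t'])); return x[:2]/x[2]
E
python3 - <<'E'
from h import *
s=manip.get_image('side');t=manip.get_image('top')
save(s,'s0.png');save(t,'t0.png')
for p,n in((s,'side'),(t,'top')):
    print(n,'cam at',(-np.array(p['R']).T@np.array(p['t'])).round(3))
    for k in['port','collar_lift','cartridge','beaker','solvent_bottle','petri_left','petri_right','tube50']:
        print(k,'look',[(np.round(d['at']).tolist(),round(d['confidence'],2)) for d in manip.look_for(k,p)][:3],'spot',[(np.round(d['at'],1).tolist(),round(d['confidence'],2)) for d in manip.spot_point(k,p)][:3])
E
```

```text
side cam at [0.134 0.756 0.767]
port look [([291.0, 226.0], 0.7)] spot [([286.1, 219.4], 0.79)]Traceback (most recent call last):
  File "<stdin>", line 7, in <module>
ValueError: it knows: beaker, cartridge, petri_left, petri_right, port, solvent_bottle, tube
```

```bash
python3 - <<'E'
from h import *
s=manip.get_image('side');t=manip.get_image('top')
for p,n in((s,'side'),(t,'top')):
    print(n,'cam at',(-np.array(p['R']).T@np.array(p['t'])).round(3))
    for k in['port','cartridge','beaker','solvent_bottle','petri_left','petri_right','tube']:
        print(k,'look',[(np.round(d['at']).tolist(),round(d['confidence'],2)) for d in manip.look_for(k,p)][:3],'spot',[(np.round(d['at'],1).tolist(),round(d['confidence'],2)) for d in manip.spot_point(k,p)][:3])
E
```

```text
side cam at [0.134 0.756 0.767]
port look [([289.0, 224.0], 0.97)] spot [([286.2, 217.4], 0.65)]
cartridge look [([295.0, 208.0], 0.59), ([220.0, 316.0], 0.31)] spot []
beaker look [([318.0, 412.0], 0.96), ([272.0, 337.0], 0.9), ([316.0, 313.0], 0.69)] spot [([318.5, 422.8], 0.75), ([274.6, 346.0], 0.64), ([315.7, 327.6], 0.6)]
solvent_bottle look [([421.0, 193.0], 0.58)] spot [([420.1, 212.8], 0.61)]
petri_left look [([220.0, 318.0], 0.6)] spot [([221.7, 320.1], 0.67)]
petri_right look [([291.0, 218.0], 0.36)] spot [([351.6, 199.3], 0.67)]
tube look [([354.0, 196.0], 0.87)] spot [([349.9, 214.3], 0.88)]
top cam at [0.308 0.046 1.399]
port look [([328.0, 194.0], 0.8)] spot [([323.9, 189.7], 0.82), ([454.6, 287.9], 0.31)]
cartridge look [([322.0, 197.0], 0.6)] spot [([326.4, 184.4], 0.55)]
beaker look [([243.0, 268.0], 0.97), ([200.0, 287.0], 0.72), ([204.0, 245.0], 0.71)] spot [([205.2, 286.7], 0.9), ([245.5, 271.8], 0.87), ([172.0, 320.8], 0.85)]
solvent_bottle look [([457.0, 286.0], 0.88)] spot [([452.7, 290.8], 0.91)]
petri_left look [([215.0, 197.0], 0.96)] spot [([217.2, 196.3], 0.71)]
petri_right look [([434.0, 214.0], 0.63)] spot [([430.7, 216.5], 0.62)]
tube look [([406.0, 222.0], 0.57)] spot [([400.7, 228.1], 0.71), ([327.8, 184.7], 0.47)]
```

View pics/s0.png

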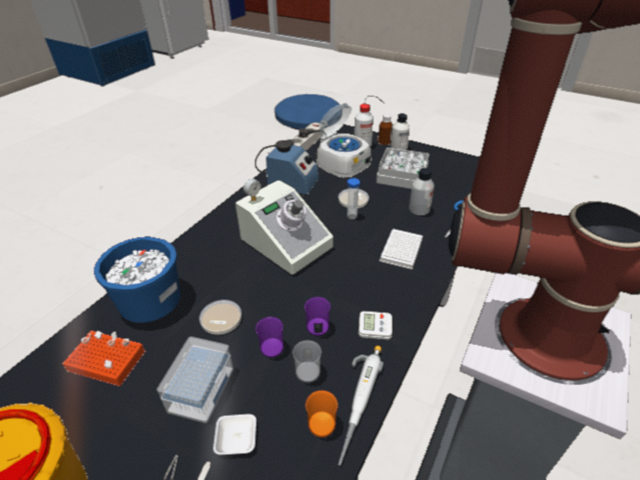

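View pics/t0.png

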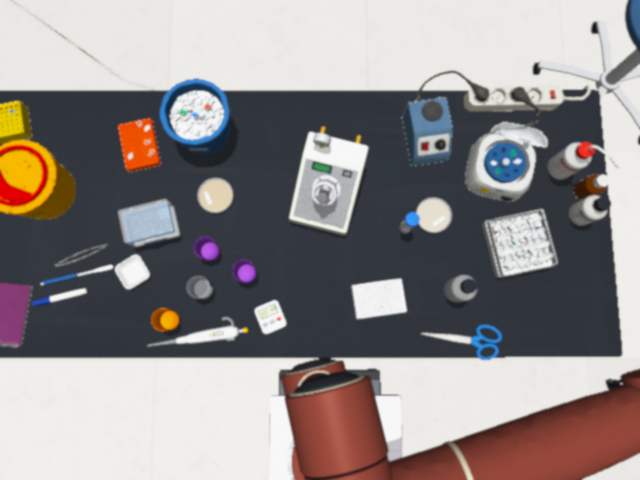

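The clear beaker is at (307,361) in the side view and (200,288) in the top view. The other beakers are purple or orange. The dryer collar is at about (292,213) side and (325,192) top. Next I'll enlarge the dryer.

```bash
python3 - <<'E'
from h import *
s=manip.get_image('side');t=manip.get_image('top')
a=cv2.resize(s['image'][170:280,225:345],None,fx=3.3,fy=3.3,interpolation=3)
b=cv2.resize(t['image'][125:245,270:390],None,fx=3.3,fy=3.3,interpolation=3)[:a.shape[0]]
cv2.imwrite('pics/c1.png',np.hstack([a,b])[:,:,::-1])
for n in ('port','cartridge','beaker'):
  for p in(s,t):
    for d in manip.outline_of(n,p)[:4]:
        m=d['mask'];ys,xs=np.nonzero(m); r=cv2.minAreaRect(np.c_[xs,ys].astype(np.float32))
        print(n,d['confidence'],np.round(d['at'],1),m.sum(),xs.min(),xs.max(),ys.min(),ys.max(),np.round(r[0],1),np.round(r[1],1),round(r[2]))
print('beaker rim/base', tri([(s,(307,347)),(t,(199,287))]))
print(ray(t,(201,288),0.035),ray(s,(307,375),0))
print(ray(t,(452.7,290.8),0),ray(t,(217,196),0),ray(t,(431,216),0),ray(t,(401,228),0))
E
```

```text
port 0.79 [288.1 224.6] 2398 256 327 192 258 [292.  222.9] [62.6 45.1] 51
port 0.85 [323.2 188.3] 3117 294 357 158 227 [323.8 193.7] [55.1 61.9] 14
cartridge 0.67 [288.9 217.4] 373 280 306 200 227 [292.8 213.8] [25.  24.6] 32
cartridge 0.64 [295.6 207.6] 181 289 303 200 216 [296.  207.8] [11.4 18. ] 37
cartridge 0.6 [321.8 196.1] 157 317 329 187 201 [323. 194.] [14. 12.] 90
beaker 0.95 [319.9 407.2] 1153 306 337 391 435 [321.5 413. ] [44. 31.] 90
beaker 0.85 [305.4 363.3] 965 294 321 341 382 [307.5 361.5] [41. 27.] 90
beaker 0.8 [271.6 334.2] 901 256 283 317 357 [271.2 336.7] [39.6 26.5] 78
beaker 0.73 [292.2 218. ] 301 281 306 200 227 [292.5 213.8] [22.8 23.8] 32
beaker 0.94 [206.3 249.7] 473 193 218 236 260 [205.8 248.2] [25.5 21.9] 45
beaker 0.86 [243.  269.7] 468 231 257 259 282 [243.8 270.9] [25.5 22.4] 27
beaker 0.58 [199.4 285. ] 460 186 212 276 297 [199.  286.5] [26. 21.] 0
beaker 0.55 [166.2 318.7] 501 151 177 308 330 [164. 319.] [22. 26.] 90
beaker rim/base [0.41017488 0.32333842 0.07495908]
[0.4096678  0.32624765 0.035     ] [ 4.07770997e-01  3.34793362e-01 -1.11022302e-16]
[ 0.40432735 -0.29839774  0.        ] [0.64933239 0.29978655 0.        ] [ 0.59592148 -0.25069468  0.        ] [ 0.56472773 -0.17287693  0.        ]
```

View pics/c1.png

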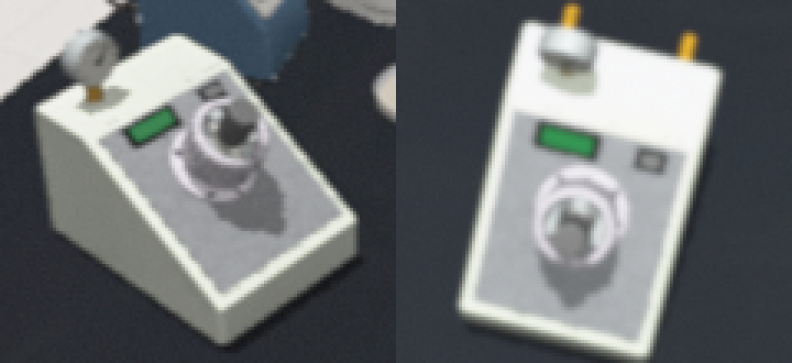

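The enlarged views show the collar top ring centred near side (296,208) and top (324,194). The grey handle end is at top (322.7,197) and side about (296.5,206). The dryer's back edge runs (310,132) to (368,146) in the top view, a yaw of about 14°.

```bash
python3 - <<'E'
from h import *
from scipy.optimize import least_squares
s=manip.get_image('side');t=manip.get_image('top')
S=lambda u,v:(225+u/3.3,170+v/3.3); T=lambda u,v:(270+(u-396)/3.3,125+v/3.3)
def geo(q):
    x,y,z,w=q; f=np.array([-np.cos(w),-np.sin(w),0]) # front direction
    ax=f*.5+np.array([0,0,.8660254]); return np.array([x,y,z]),f,ax
bl=ray(t,T(527,22),.127);br=ray(t,T(720,70),.127);d=br-bl
print('back edge',bl,br,np.linalg.norm(d),'yaw',np.degrees(np.arctan2(d[0],-d[1])))
w0=np.arctan2(d[0],-d[1])
print('front low L (side)',ray(s,S(220,345),0),'collar/handle tri',tri([(s,S(236,120)),(t,T(570,238))]),tri([(s,S(227,130)),(t,T(574,227))]))
obs=[(t,T(570,238),.080),(t,T(574,227),.050),(s,S(238,118),.080),(s,S(227,131),.050)]
def res(q):
    o,f,ax=geo(q); r=[]
    for p,uv,h in obs: r+=list(proj(p,o+ax*h)-uv)
    return np.array(r+[(q[3]+0-w0)/.02,(q[2]-.092)/.002])
for sg in (1,-1):
    w0s=sg*w0
    f=least_squares(lambda q:np.r_[res(q)[:-2],(q[3]-w0s)/.02,(q[2]-.092)/.002],[.62,.04,.092,w0s])
    print(sg,f.x,np.degrees(f.x[3]),f.cost,f.fun.round(1))
E
```

```text
back edge [0.77607769 0.059312   0.127     ] [ 0.7396297  -0.08004703  0.127     ] 0.14404651196438095 yaw -14.656847512913107
front low L (side) [5.86132805e-01 1.09082687e-01 1.11022302e-16] collar/handle tri [0.61174052 0.0295286  0.14709338] [0.62294375 0.02630842 0.13232411]
1 [ 0.64694858  0.02122022  0.08899303 -0.25719161] -14.73599366344368 4.959269561310279 [-1.  -0.2 -0.7 -0.3  0.9 -2.2  0.4  0.1 -0.1 -1.5]
-1 [0.64703482 0.03752483 0.08897406 0.24853163] 14.239813583276066 10.811420843776576 [ 0.6 -0.2 -2.3 -0.3  1.7 -3.  -0.4  0.9 -0.4 -1.5]
```

```bash
cat >> h.py <<'E'
from scipy.spatial.transform import Rotation as Ro
O=np.array([.646,.0205,.091]); W=np.radians(-14.7)
F=np.array([-np.cos(W),-np.sin(W),0]); AX=F*.5+np.array([0,0,.8660254])
UP=-F*.8660254+np.array([0,0,.5])   # port x, up slope
def Rport(th): # tool z = -AX, tool y at angle th (deg, anticlockwise about AX from port x)
    py=np.cross(AX,UP); y=np.cos(np.radians(th))*UP+np.sin(np.radians(th))*py; z=-AX
    return np.c_[np.cross(y,z),y,z]
def plan(P,Rt):
    s=manip.state(); R0=np.array(s['tcp_rot']); rv=Ro.from_matrix(R0.T@Rt).as_rotvec(degrees=True)
    print('t',s['time_s'],'turn units',(rv/5).round(2),'then shift units in final frame',(Rt.T@(P-np.array(s['tool_pos']))/.04).round(3))
E
python3 - <<'E'
from h import *
s=manip.state();print(s['time_s'],np.round(s['tcp_rot'],3),s['gripper_width'])
for th in range(0,360,30):
    R=Rport(th); print(th,R[:,0].round(2)); plan(O+AX*.12,R)
E
```

```text
2.25 [[ 0.938  0.345 -0.   ]
 [ 0.345 -0.938 -0.   ]
 [-0.     0.    -1.   ]] 0.08530655532893557
0 [0.25 0.97 0.  ]
t 2.25 turn units [ -5.53   2.88 -10.76] then shift units in final frame [17.407  3.918  3.312]
30 [-0.2   0.95 -0.25]
t 2.25 turn units [ -6.42   1.43 -16.6 ] then shift units in final frame [13.116 12.096  3.312]
60 [-0.6   0.67 -0.43]
t 2.25 turn units [ -7.11  -0.3  -22.41] then shift units in final frame [ 5.31  17.034  3.312]
90 [-0.84  0.22 -0.5 ]
t 2.25 turn units [ -7.55  -2.37 -28.17] then shift units in final frame [-3.918 17.407  3.312]
120 [-0.85 -0.29 -0.43]
t 2.25 turn units [ -7.66  -4.87 -33.85] then shift units in final frame [-12.096  13.116   3.312]
150 [-0.64 -0.73 -0.25]
t 2.25 turn units [ 5.58  6.08 30.04] then shift units in final frame [-17.034   5.31    3.312]
180 [-0.25 -0.97 -0.  ]
t 2.25 turn units [ 3.4   6.51 24.3 ] then shift units in final frame [-17.407  -3.918   3.312]
210 [ 0.2  -0.95  0.25]
t 2.25 turn units [ 1.46  6.57 18.5 ] then shift units in final frame [-13.116 -12.096   3.312]
240 [ 0.6  -0.67  0.43]
t 2.25 turn units [-0.27  6.32 12.67] then shift units in final frame [ -5.31  -17.034   3.312]
270 [ 0.84 -0.22  0.5 ]
t 2.25 turn units [-1.83  5.81  6.82] then shift units in final frame [  3.918 -17.407   3.312]
300 [0.85 0.29 0.43]
t 2.25 turn units [-3.22  5.06  0.96] then shift units in final frame [ 12.096 -13.116   3.312]
330 [0.64 0.73 0.25]
t 2.25 turn units [-4.46  4.09 -4.9 ] then shift units in final frame [17.034 -5.31   3.312]
```

Emit:
apply_moves(deltas=[{"ax": -0.892,"ay": 0.818,"az": -0.98,"fingers": 1},{"ax": -0.892,"ay": 0.818,"az": -0.98},{"ax": -0.892,"ay": 0.818,"az": -0.98},{"ax": -0.892,"ay": 0.818,"az": -0.98},{"ax": -0.892,"ay": 0.818,"az": -0.98},{"x": 0.945,"y": -0.295,"z": 0.073},{"x": 0.945,"y": -0.295,"z": 0.073},{"x": 0.945,"y": -0.295,"z": 0.073},{"x": 0.945,"y": -0.295,"z": 0.073},{"x": 0.945,"y": -0.295,"z": 0.073}], newtons=60)

```text
validation failed for argument at $.de...
```

Emit:
apply_moves(deltas=[{"x": 0.945,"y": -0.295,"z": 0.073},{"x": 0.945,"y": -0.295,"z": 0.073},{"x": 0.945,"y": -0.295,"z": 0.073},{"x": 0.945,"y": -0.295,"z": 0.073},{"x": 0.945,"y": -0.295,"z": 0.073},{"x": 0.945,"y": -0.295,"z": 0.073},{"x": 0.945,"y": -0.295,"z": 0.073},{"x": 0.945,"y": -0.295,"z": 0.073},{"x": 0.945,"y": -0.295,"z": 0.073},{"x": 0.945,"y": -0.295,"z": 0.073}])

```text
validation failed for argument at $.de...
```

Emit:
apply_moves(deltas=[{"x": 0.945,"y": -0.295,"z": 0.073},{"x": 0.945,"y": -0.295,"z": 0.073},{"x": 0.945,"y": -0.295,"z": 0.073},{},{},{},{},{},{},{}])

```text
validation failed for argument at $.de...
```

Emit:
apply_moves(deltas=[{"x": 0,"y": 0,"z": 0,"ax": -0.892,"ay": 0.818,"az": -0.98,"fingers": 1},{"x": 0,"y": 0,"z": 0,"ax": -0.892,"ay": 0.818,"az": -0.98,"fingers": 1},{"x": 0,"y": 0,"z": 0,"ax": -0.892,"ay": 0.818,"az": -0.98,"fingers": 1},{"x": 0,"y": 0,"z": 0,"ax": -0.892,"ay": 0.818,"az": -0.98,"fingers": 1},{"x": 0,"y": 0,"z": 0,"ax": -0.892,"ay": 0.818,"az": -0.98,"fingers": 1},{"x": 0.945,"y": -0.295,"z": 0.073,"ax": 0,"ay": 0,"az": 0,"fingers": 1},{"x": 0.945,"y": -0.295,"z": 0.073,"ax": 0,"ay": 0,"az": 0,"fingers": 1},{"x": 0.945,"y": -0.295,"z": 0.073,"ax": 0,"ay": 0,"az": 0,"fingers": 1},{"x": 0.945,"y": -0.295,"z": 0.073,"ax": 0,"ay": 0,"az": 0,"fingers": 1},{"x": 0.945,"y": -0.295,"z": 0.073,"ax": 0,"ay": 0,"az": 0,"fingers": 1}], newtons=60)

```text
time_s: 3.5
tool_pos: [0.3088, -0.41, 0.2405]
tcp_rot: [[0.639, 0.598, 0.484], [0.728, -0.674, -0.128], [0.25, 0.434, -0.866]]
force: [0.5, -0.4, -0.6]
gripper_width: 0.0856
gripper_force: 0.0
```

All seven keys are required in each row. Continuing.

Emit:
apply_moves(deltas=[{"x": 0.945,"y": -0.295,"z": 0.073,"ax": 0,"ay": 0,"az": 0,"fingers": 1},{"x": 0.945,"y": -0.295,"z": 0.073,"ax": 0,"ay": 0,"az": 0,"fingers": 1},{"x": 0.945,"y": -0.295,"z": 0.073,"ax": 0,"ay": 0,"az": 0,"fingers": 1},{"x": 0.945,"y": -0.295,"z": 0.073,"ax": 0,"ay": 0,"az": 0,"fingers": 1},{"x": 0.945,"y": -0.295,"z": 0.073,"ax": 0,"ay": 0,"az": 0,"fingers": 1},{"x": 0.945,"y": -0.295,"z": 0.073,"ax": 0,"ay": 0,"az": 0,"fingers": 1},{"x": 0.945,"y": -0.295,"z": 0.073,"ax": 0,"ay": 0,"az": 0,"fingers": 1},{"x": 0.945,"y": -0.295,"z": 0.073,"ax": 0,"ay": 0,"az": 0,"fingers": 1},{"x": 0.945,"y": -0.295,"z": 0.073,"ax": 0,"ay": 0,"az": 0,"fingers": 1},{"x": 0.945,"y": -0.295,"z": 0.073,"ax": 0,"ay": 0,"az": 0,"fingers": 1}])

```text
time_s: 4.75
tool_pos: [0.4938, -0.0587, 0.2589]
tcp_rot: [[0.638, 0.598, 0.485], [0.728, -0.674, -0.127], [0.25, 0.434, -0.865]]
force: [-0.7, 0.1, 0.3]
gripper_width: 0.0851
gripper_force: 0.0
```

Emit:
apply_moves(deltas=[{"x": 0.945,"y": -0.295,"z": 0.073,"ax": 0,"ay": 0,"az": 0,"fingers": 1},{"x": 0.945,"y": -0.295,"z": 0.073,"ax": 0,"ay": 0,"az": 0,"fingers": 1},{"x": 0.945,"y": -0.295,"z": 0.073,"ax": 0,"ay": 0,"az": 0,"fingers": 1},{"x": 0,"y": 0,"z": 0.5,"ax": 0,"ay": 0,"az": 0,"fingers": 1},{"x": 0,"y": 0,"z": 0.5,"ax": 0,"ay": 0,"az": 0,"fingers": 1},{"x": 0,"y": 0,"z": 0.5,"ax": 0,"ay": 0,"az": 0,"fingers": 1},{"x": 0,"y": 0,"z": 0,"ax": 0,"ay": 0,"az": 0,"fingers": 1},{"x": 0,"y": 0,"z": 0,"ax": 0,"ay": 0,"az": 0,"fingers": 1},{"x": 0,"y": 0,"z": 0,"ax": 0,"ay": 0,"az": 0,"fingers": 1},{"x": 0,"y": 0,"z": 0,"ax": 0,"ay": 0,"az": 0,"fingers": 1}])

```text
time_s: 6.0
tool_pos: [0.5781, 0.0376, 0.213]
tcp_rot: [[0.638, 0.598, 0.485], [0.728, -0.674, -0.127], [0.251, 0.434, -0.865]]
force: [-0.1, -0.4, -0.7]
gripper_width: 0.0851
gripper_force: 0.0
```

```bash
python3 - <<'E'
from h import *
s=manip.get_image('side');t=manip.get_image('top')
print(np.round(manip.state()['q'],1));plan(O+AX*.12,Rport(-30))
P=np.array(manip.state()['tool_pos'])
for p,n in((s,'s'),(t,'t')):
    im=p['image'].copy(); c=proj(p,O+AX*.08).astype(int); x0,y0=c-[60,75]
    k=cv2.resize(im[y0:y0+120,x0:x0+120],None,fx=3.3,fy=3.3,interpolation=3)
    for X,col in((P,(255,0,0)),(O,(0,255,0)),(O+AX*.05,(0,255,0)),(O+AX*.08,(0,0,255))):
        uv=((proj(p,X)-[x0,y0]+.5)*3.3).astype(int); cv2.circle(k,tuple(int(v) for v in uv),2,col,-1)
    print(n,x0,y0)
    if n=='s':a=k
cv2.imwrite('pics/c2.png',np.hstack([a,k])[:,:,::-1])
E
```

```text
[-1.000e-01 -2.020e+01  1.186e+02 -9.100e+00  5.270e+01  4.820e+01]
t 6.1 turn units [ 0.01 -0.01 -0.  ] then shift units in final frame [ 0.017 -0.01   0.508]
s 238 127
t 262 122
```

View pics/c2.png

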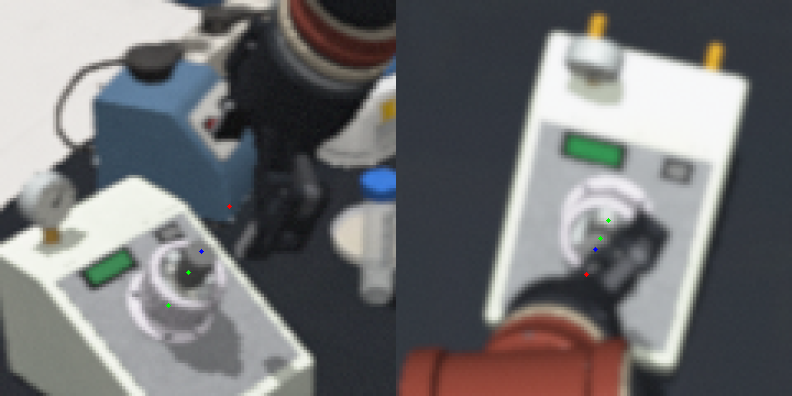

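The green markers sit on the collar ring and base ring in both views, for example side (188,272) and top (600,238) in the crop. The estimate is good to about 2 mm, so I'll descend and grip.

Emit:
apply_moves(deltas=[{"x": 0.02,"y": -0.01,"z": 0.6,"ax": 0,"ay": 0,"az": 0,"fingers": 1},{"x": 0,"y": 0,"z": 0.6,"ax": 0,"ay": 0,"az": 0,"fingers": 1},{"x": 0,"y": 0,"z": 0.5,"ax": 0,"ay": 0,"az": 0,"fingers": 1},{"x": 0,"y": 0,"z": 0.4,"ax": 0,"ay": 0,"az": 0,"fingers": 1},{"x": 0,"y": 0,"z": 0.35,"ax": 0,"ay": 0,"az": 0,"fingers": 1},{"x": 0,"y": 0,"z": 0.3,"ax": 0,"ay": 0,"az": 0,"fingers": 1},{"x": 0,"y": 0,"z": 0.25,"ax": 0,"ay": 0,"az": 0,"fingers": 1},{"x": 0,"y": 0,"z": 0.18,"ax": 0,"ay": 0,"az": 0,"fingers": 1},{"x": 0,"y": 0,"z": 0,"ax": 0,"ay": 0,"az": 0,"fingers": 1},{"x": 0,"y": 0,"z": 0,"ax": 0,"ay": 0,"az": 0,"fingers": 1}])

```text
time_s: 7.35
tool_pos: [0.6399, 0.0222, 0.1022]
tcp_rot: [[0.638, 0.598, 0.484], [0.728, -0.674, -0.127], [0.25, 0.434, -0.866]]
force: [-0.1, -0.3, 0.1]
gripper_width: 0.0855
gripper_force: 0.0
```

Emit:
apply_moves(deltas=[{"x": 0,"y": 0,"z": 0,"ax": 0,"ay": 0,"az": 0,"fingers": 0.7},{"x": 0,"y": 0,"z": 0,"ax": 0,"ay": 0,"az": 0,"fingers": 0.6},{"x": 0,"y": 0,"z": 0,"ax": 0,"ay": 0,"az": 0,"fingers": 0.5},{"x": 0,"y": 0,"z": 0,"ax": 0,"ay": 0,"az": 0,"fingers": 0.5},{"x": 0,"y": 0,"z": 0,"ax": 0,"ay": 0,"az": 0,"fingers": 0.5},{"x": 0,"y": 0,"z": 0,"ax": 0,"ay": 0,"az": 0,"fingers": 0.5},{"x": 0,"y": 0,"z": 0,"ax": 0,"ay": 0,"az": 0,"fingers": 0.5},{"x": 0,"y": 0,"z": 0,"ax": 0,"ay": 0,"az": 0,"fingers": 0.5},{"x": 0,"y": 0,"z": 0,"ax": 0,"ay": 0,"az": 0,"fingers": 0.5},{"x": 0,"y": 0,"z": 0,"ax": 0,"ay": 0,"az": 0,"fingers": 0.5}], newtons=40)

```text
time_s: 8.6
tool_pos: [0.6388, 0.0231, 0.102]
tcp_rot: [[0.639, 0.599, 0.482], [0.728, -0.674, -0.126], [0.25, 0.431, -0.867]]
force: [-8.7, 3.8, 5.7]
gripper_width: 0.0577
gripper_force: 40.6
```

Emit:
apply_moves(deltas=[{"x": 0,"y": -0.03,"z": 0,"ax": 0,"ay": 0,"az": 0,"fingers": 0.5},{"x": 0,"y": 0,"z": -0.05,"ax": 0,"ay": 0,"az": 0,"fingers": 0.5},{"x": 0,"y": 0,"z": -0.05,"ax": 0,"ay": 0,"az": 0,"fingers": 0.5},{"x": 0,"y": 0,"z": -0.05,"ax": 0,"ay": 0,"az": 0,"fingers": 0.5},{"x": 0,"y": 0,"z": -0.05,"ax": 0,"ay": 0,"az": 0,"fingers": 0.5},{"x": 0,"y": 0,"z": -0.05,"ax": 0,"ay": 0,"az": 0,"fingers": 0.5},{"x": 0,"y": 0,"z": -0.04,"ax": 0,"ay": 0,"az": 0,"fingers": 0.5},{"x": 0,"y": 0,"z": 0,"ax": 0,"ay": 0,"az": 0,"fingers": 0.5},{"x": 0,"y": 0,"z": 0,"ax": 0,"ay": 0,"az": 0,"fingers": 0.5},{"x": 0,"y": 0,"z": 0,"ax": 0,"ay": 0,"az": 0,"fingers": 0.5}], newtons=60)

```text
time_s: 9.85
tool_pos: [0.6337, 0.0244, 0.1107]
tcp_rot: [[0.638, 0.598, 0.485], [0.728, -0.674, -0.127], [0.251, 0.434, -0.865]]
force: [8.8, 0.0, -8.8]
gripper_width: 0.0573
gripper_force: 66.2
```

```bash
python3 - <<'E'
from h import *
s=manip.state();R=np.array(s['tcp_rot']);print('force tool',(R.T@s['force']).round(1),'torque',(R.T@s['ft_torque']).round(2),'port z',(np.array(s['tool_pos'])-O)@AX)
print((np.array([.6388,.0231,.102])-O)@AX)
i=manip.get_image('side');a=cv2.resize(i['image'][140:250,240:350],None,fx=4,fy=4,interpolation=3);cv2.imwrite('pics/c3.png',a[:,:,::-1])
E
```

```text
force tool [ 3.4  1.4 11.8] torque [-0.32  0.35  0.03] port z 0.02352464695464001
0.013338328637953391
```

View pics/c3.png

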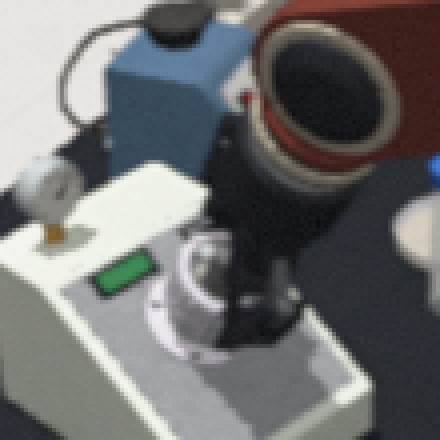

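The collar is held in the pads and stands clear of the base ring at crop (190,300). It moved 10.2 mm against 11.8 N, which matches a full pull. Now the turn.

Emit:
apply_moves(deltas=[{"x": 0,"y": 0,"z": -0.01,"ax": 0,"ay": 0,"az": -0.71,"fingers": 0.5},{"x": 0,"y": 0,"z": 0,"ax": 0,"ay": 0,"az": -0.71,"fingers": 0.5},{"x": 0,"y": 0,"z": 0,"ax": 0,"ay": 0,"az": -0.71,"fingers": 0.5},{"x": 0,"y": 0,"z": 0,"ax": 0,"ay": 0,"az": -0.71,"fingers": 0.5},{"x": 0,"y": 0,"z": 0,"ax": 0,"ay": 0,"az": -0.71,"fingers": 0.5},{"x": 0,"y": 0,"z": 0,"ax": 0,"ay": 0,"az": -0.71,"fingers": 0.5},{"x": 0,"y": 0,"z": 0,"ax": 0,"ay": 0,"az": -0.71,"fingers": 0.5},{"x": 0,"y": 0,"z": 0,"ax": 0,"ay": 0,"az": -0.71,"fingers": 0.5},{"x": 0,"y": 0,"z": 0,"ax": 0,"ay": 0,"az": -0.71,"fingers": 0.5},{"x": 0,"y": 0,"z": 0,"ax": 0,"ay": 0,"az": -0.71,"fingers": 0.5}])

```text
time_s: 11.15
tool_pos: [0.6337, 0.0245, 0.1112]
tcp_rot: [[0.171, 0.857, 0.485], [0.984, -0.124, -0.127], [-0.048, 0.499, -0.865]]
force: [10.0, 0.0, -8.5]
gripper_width: 0.0576
gripper_force: 66.3
```

```bash
python3 - <<'E'
from h import *
s=manip.state();R=np.array(s['tcp_rot']);d=np.array(s['tool_pos'])-O
print('force tool',(R.T@s['force']).round(1),'torque',(R.T@s['ft_torque']).round(2),'port',d@UP,d@np.cross(AX,UP),d@AX,'q',np.round(s['q'],1)); plan(O+AX*.0235,Rport(40))
E
```

```text
force tool [ 2.1  4.3 12.2] torque [-0.62  0.23  0.04] port -0.0010887367507171376 0.0007420694844169037 0.023926192953578045 q [ -1.6  -5.1 116.3 -10.1  39.8  13.6]
t 11.15 turn units [ 0.02  0.   -6.88] then shift units in final frame [-0.032  0.009  0.011]
```

Emit:
apply_moves(deltas=[{"x": 0,"y": 0,"z": 0,"ax": 0,"ay": 0,"az": -0.71,"fingers": 0.5},{"x": 0,"y": 0,"z": 0,"ax": 0,"ay": 0,"az": -0.71,"fingers": 0.5},{"x": 0,"y": 0,"z": 0,"ax": 0,"ay": 0,"az": -0.71,"fingers": 0.5},{"x": 0,"y": 0,"z": 0,"ax": 0,"ay": 0,"az": -0.71,"fingers": 0.5},{"x": 0,"y": 0,"z": 0,"ax": 0,"ay": 0,"az": -0.71,"fingers": 0.5},{"x": 0,"y": 0,"z": 0,"ax": 0,"ay": 0,"az": -0.71,"fingers": 0.5},{"x": 0,"y": 0,"z": 0,"ax": 0,"ay": 0,"az": -0.71,"fingers": 0.5},{"x": 0,"y": 0,"z": 0,"ax": 0,"ay": 0,"az": -0.71,"fingers": 0.5},{"x": 0,"y": 0,"z": 0,"ax": 0,"ay": 0,"az": -0.71,"fingers": 0.5},{"x": 0,"y": 0,"z": 0,"ax": 0,"ay": 0,"az": 0,"fingers": 0.5}])

```text
time_s: 12.4
tool_pos: [0.6338, 0.0246, 0.1113]
tcp_rot: [[-0.308, 0.818, 0.486], [0.901, 0.414, -0.126], [-0.305, 0.399, -0.865]]
force: [10.1, -0.5, -7.7]
gripper_width: 0.0574
gripper_force: 66.3
```

```bash
python3 - <<'E'
from h import *
s=manip.state();R=np.array(s['tcp_rot']);d=np.array(s['tool_pos'])-O
print('force tool',(R.T@s['force']).round(1),'torque',(R.T@s['ft_torque']).round(2),'port',d@UP,d@np.cross(AX,UP),d@AX,'q',np.round(s['q'],1)); plan(O+AX*.0235,Rport(40))
E
```

```text
force tool [-1.2  5.  11.7] torque [-0.79  0.07 -0.06] port -0.0009593171114567877 0.0009041969230808145 0.02399387955587305 q [ -1.6  -5.1 116.3 -10.1  39.8 -18.3]
t 12.4 turn units [ 0.03  0.01 -0.51] then shift units in final frame [-0.033  0.004  0.012]
```

Emit:
apply_moves(deltas=[{"x": 0,"y": 0,"z": 0,"ax": 0,"ay": 0,"az": -0.2,"fingers": 0.5},{"x": 0,"y": 0,"z": 0,"ax": 0,"ay": 0,"az": -0.2,"fingers": 0.5},{"x": 0,"y": 0,"z": 0,"ax": 0,"ay": 0,"az": -0.2,"fingers": 0.5},{"x": 0,"y": 0,"z": 0,"ax": 0,"ay": 0,"az": 0,"fingers": 0.5},{"x": 0,"y": 0,"z": 0.06,"ax": 0,"ay": 0,"az": 0,"fingers": 0.5},{"x": 0,"y": 0,"z": 0.06,"ax": 0,"ay": 0,"az": 0,"fingers": 0.5},{"x": 0,"y": 0,"z": 0.06,"ax": 0,"ay": 0,"az": 0,"fingers": 0.5},{"x": 0,"y": 0,"z": 0.06,"ax": 0,"ay": 0,"az": 0,"fingers": 0.5},{"x": 0,"y": 0,"z": 0,"ax": 0,"ay": 0,"az": 0,"fingers": 0.5},{"x": 0,"y": 0,"z": 0,"ax": 0,"ay": 0,"az": 0,"fingers": 0.5}])

```text
time_s: 13.65
tool_pos: [0.6383, 0.0235, 0.1033]
tcp_rot: [[-0.348, 0.802, 0.485], [0.88, 0.458, -0.126], [-0.323, 0.383, -0.865]]
force: [5.4, -0.4, -5.2]
gripper_width: 0.0577
gripper_force: 66.7
```

```bash
python3 - <<'E'
from h import *
s=manip.state();R=np.array(s['tcp_rot']);d=np.array(s['tool_pos'])-O
print('force tool',(R.T@s['force']).round(1),'torque',(R.T@s['ft_torque']).round(2),'port',d@UP,d@np.cross(AX,UP),d@AX); plan(O+AX*.0135,Rport(40))
E
```

```text
force tool [-0.6  2.1  7.2] torque [-0.48  0.14  0.65] port -0.0009374073591836059 0.0009907956795212375 0.014749128330603885
t 13.65 turn units [ 0.02 -0.    0.05] then shift units in final frame [-0.034  0.002  0.031]
```

Emit:
apply_moves(deltas=[{"x": 0,"y": 0,"z": 0.02,"ax": 0,"ay": 0,"az": 0.1,"fingers": 0.5},{"x": 0,"y": 0,"z": 0.02,"ax": 0,"ay": 0,"az": 0.05,"fingers": 0.5},{"x": 0,"y": 0,"z": 0,"ax": 0,"ay": 0,"az": 0,"fingers": 0.5},{"x": 0,"y": 0,"z": 0,"ax": 0,"ay": 0,"az": 0,"fingers": 0.75},{"x": 0,"y": 0,"z": 0,"ax": 0,"ay": 0,"az": 0,"fingers": 0.9},{"x": 0,"y": 0,"z": 0,"ax": 0,"ay": 0,"az": 0,"fingers": 1},{"x": 0,"y": 0,"z": 0,"ax": 0,"ay": 0,"az": 0,"fingers": 1},{"x": 0,"y": 0,"z": 0,"ax": 0,"ay": 0,"az": 0,"fingers": 1},{"x": 0,"y": 0,"z": 0,"ax": 0,"ay": 0,"az": 0,"fingers": 1},{"x": 0,"y": 0,"z": 0,"ax": 0,"ay": 0,"az": 0,"fingers": 1}])

```text
time_s: 14.9
tool_pos: [0.6386, 0.0231, 0.102]
tcp_rot: [[-0.34, 0.807, 0.484], [0.885, 0.449, -0.127], [-0.32, 0.385, -0.866]]
force: [-0.1, -0.1, -0.5]
gripper_width: 0.0854
gripper_force: 0.0
```

Emit:
apply_moves(deltas=[{"x": 0,"y": 0,"z": -0.2,"ax": 0,"ay": 0,"az": 0,"fingers": 1},{"x": 0,"y": 0,"z": -0.3,"ax": 0,"ay": 0,"az": 0,"fingers": 1},{"x": 0,"y": 0,"z": -0.3,"ax": 0,"ay": 0,"az": 0,"fingers": 1},{"x": 0,"y": 0,"z": -0.27,"ax": 0,"ay": 0,"az": 0,"fingers": 1},{"x": 0,"y": 0,"z": 0,"ax": 0,"ay": 0,"az": 0,"fingers": 1},{"x": 0,"y": 0,"z": 0,"ax": 0,"ay": 0,"az": 0,"fingers": 0.6},{"x": 0,"y": 0,"z": 0,"ax": 0,"ay": 0,"az": 0,"fingers": 0.5},{"x": 0,"y": 0,"z": 0,"ax": 0,"ay": 0,"az": 0,"fingers": 0.45},{"x": 0,"y": 0,"z": 0,"ax": 0,"ay": 0,"az": 0,"fingers": 0.4},{"x": 0,"y": 0,"z": 0,"ax": 0,"ay": 0,"az": 0,"fingers": 0.4}])

```text
time_s: 16.15
tool_pos: [0.6178, 0.0285, 0.1389]
tcp_rot: [[-0.34, 0.807, 0.484], [0.885, 0.449, -0.127], [-0.32, 0.385, -0.866]]
force: [0.8, 0.3, 0.5]
gripper_width: 0.0343
gripper_force: 0.0
```

```bash
python3 - <<'E'
from h import *
s=manip.state();R=np.array(s['tcp_rot']);d=np.array(s['tool_pos'])-O
print('force tool',(R.T@s['force']).round(1),'torque',(R.T@s['ft_torque']).round(2),'port',d@UP,d@np.cross(AX,UP),d@AX)
i=manip.get_image('side');a=cv2.resize(i['image'][140:250,240:350],None,fx=5,fy=5,interpolation=3);cv2.imwrite('pics/c4.png',a[:,:,::-1])
E
```

```text
force tool [-0.2  1.  -0.1] torque [ 0.2   0.13 -0.  ] port -0.0014361734844395534 0.0006115639053124837 0.05608326789977668
```

View pics/c4.png

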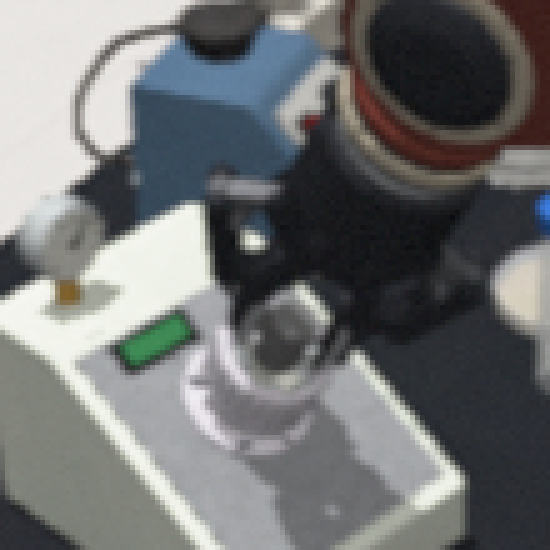

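The collar is home and clear, and the handle at crop (285,335) sits between the fingers. Closing on it.

Emit:
apply_moves(deltas=[{"x": 0,"y": 0,"z": 0,"ax": 0,"ay": 0,"az": 0,"fingers": 0.32},{"x": 0,"y": 0,"z": 0,"ax": 0,"ay": 0,"az": 0,"fingers": 0.28},{"x": 0,"y": 0,"z": 0,"ax": 0,"ay": 0,"az": 0,"fingers": 0.2},{"x": 0,"y": 0,"z": 0,"ax": 0,"ay": 0,"az": 0,"fingers": 0.15},{"x": 0,"y": 0,"z": 0,"ax": 0,"ay": 0,"az": 0,"fingers": 0.15},{"x": 0,"y": 0,"z": 0,"ax": 0,"ay": 0,"az": 0,"fingers": 0.15},{"x": 0,"y": 0,"z": 0,"ax": 0,"ay": 0,"az": 0,"fingers": 0.15},{"x": 0,"y": 0,"z": 0,"ax": 0,"ay": 0,"az": 0,"fingers": 0.15},{"x": 0,"y": 0,"z": -0.05,"ax": 0,"ay": 0,"az": 0,"fingers": 0.15},{"x": 0,"y": 0,"z": -0.05,"ax": 0,"ay": 0,"az": 0,"fingers": 0.15}], newtons=40)

```text
time_s: 17.45
tool_pos: [0.6156, 0.029, 0.1418]
tcp_rot: [[-0.34, 0.807, 0.483], [0.885, 0.449, -0.127], [-0.319, 0.384, -0.866]]
force: [-0.2, -0.2, -0.8]
gripper_width: 0.0225
gripper_force: 39.2
```

```bash
python3 - <<'E'
from h import *
s=manip.state();R=np.array(s['tcp_rot']);d=np.array(s['tool_pos'])-O
print('force tool',(R.T@s['force']).round(1),'torque',(R.T@s['ft_torque']).round(2),'port',d@UP,d@np.cross(AX,UP),d@AX,s['gripper_width'])
E
```

```text
force tool [ 0.2 -0.6  0.6] torque [ 0.28  0.26 -0.  ] port -0.0019205754181811432 0.0004875941485523959 0.05981485899746636 0.02250290525683605
```

Emit:
apply_moves(deltas=[{"x": 0,"y": 0,"z": -0.2,"ax": 0,"ay": 0,"az": 0,"fingers": 0.15},{"x": 0,"y": 0,"z": -0.3,"ax": 0,"ay": 0,"az": 0,"fingers": 0.15},{"x": 0,"y": 0,"z": -0.4,"ax": 0,"ay": 0,"az": 0,"fingers": 0.15},{"x": 0,"y": 0,"z": -0.4,"ax": 0,"ay": 0,"az": 0,"fingers": 0.15},{"x": 0,"y": 0,"z": -0.4,"ax": 0,"ay": 0,"az": 0,"fingers": 0.15},{"x": 0,"y": 0,"z": -0.4,"ax": 0,"ay": 0,"az": 0,"fingers": 0.15},{"x": 0,"y": 0,"z": -0.4,"ax": 0,"ay": 0,"az": 0,"fingers": 0.15},{"x": 0,"y": 0,"z": -0.4,"ax": 0,"ay": 0,"az": 0,"fingers": 0.15},{"x": 0,"y": 0,"z": -0.4,"ax": 0,"ay": 0,"az": 0,"fingers": 0.15},{"x": 0,"y": 0,"z": -0.2,"ax": 0,"ay": 0,"az": 0,"fingers": 0.15}])

```text
time_s: 18.7
tool_pos: [0.5481, 0.047, 0.2653]
tcp_rot: [[-0.339, 0.806, 0.485], [0.885, 0.449, -0.127], [-0.32, 0.386, -0.865]]
force: [-1.0, 0.4, -1.4]
gripper_width: 0.0225
gripper_force: 39.3
```

```bash
python3 - <<'E'
from h import *
s=manip.state();R=np.array(s['tcp_rot']);d=np.array(s['tool_pos'])-O
print('force tool',(R.T@s['force']).round(1),'port',d@AX,s['gripper_width'],np.round(s['q'],1))
for yaw in(60,90,110,130,150): # tool x yaw, pointing down
    a=np.radians(yaw); x=np.array([np.cos(a),np.sin(a),0]);z=np.array([0,0,-1.]);Rt=np.c_[x,np.cross(z,x),z]
    print(yaw);plan(np.array([.410,.325,.22]),Rt)
i=manip.get_image('side');a=i['image'][100:400,180:480];cv2.imwrite('pics/c5.png',cv2.resize(a,None,fx=2,fy=2)[:,:,::-1])
E
```

```text
force tool [ 1.1 -1.2  0.6] port 0.20168906020687077 0.022461688764294125 [  1.2 -27.  118.4  -9.1  59.7 -21.3]
60
t 18.7 turn units [ 6.12  1.32 10.74] then shift units in final frame [ 4.292 -6.465  1.134]
90
t 18.7 turn units [5.4  2.77 4.88] then shift units in final frame [ 6.95  -3.453  1.134]
110
t 18.7 turn units [4.8  3.64 0.98] then shift units in final frame [ 7.712 -0.868  1.134]
130
t 18.7 turn units [ 4.11  4.43 -2.93] then shift units in final frame [7.544 1.822 1.134]
150
t 18.7 turn units [ 3.32  5.14 -6.84] then shift units in final frame [6.465 4.292 1.134]
```

View pics/c5.png

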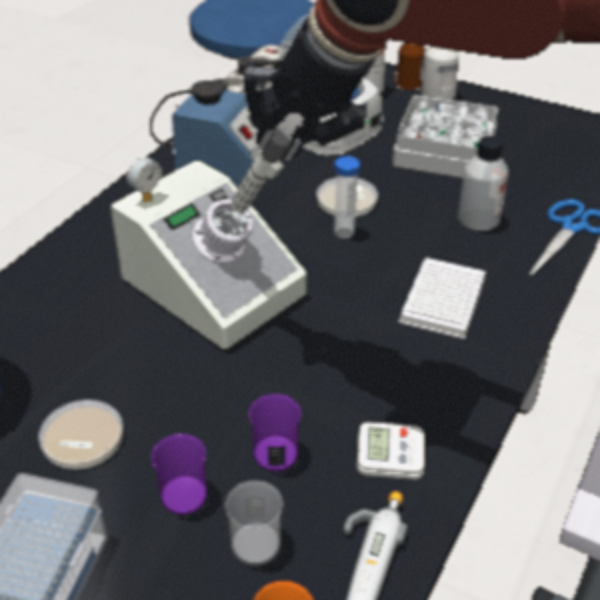

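The cartridge is out, held upright in line with the port, and the collar sits home. The clear beaker is at crop (255,520). Moving over to it.

Emit:
apply_moves(deltas=[{"x": 0,"y": 0,"z": -0.5,"ax": 0,"ay": 0,"az": 0,"fingers": 0.15},{"x": 0,"y": 0,"z": -0.5,"ax": 0,"ay": 0,"az": 0,"fingers": 0.15},{"x": 0,"y": 0,"z": 0,"ax": 0.96,"ay": 0.728,"az": 0.196,"fingers": 0.15},{"x": 0,"y": 0,"z": 0,"ax": 0.96,"ay": 0.728,"az": 0.196,"fingers": 0.15},{"x": 0,"y": 0,"z": 0,"ax": 0.96,"ay": 0.728,"az": 0.196,"fingers": 0.15},{"x": 0,"y": 0,"z": 0,"ax": 0.96,"ay": 0.728,"az": 0.196,"fingers": 0.15},{"x": 0,"y": 0,"z": 0,"ax": 0.96,"ay": 0.728,"az": 0.196,"fingers": 0.15},{"x": 0.5,"y": -0.03,"z": 0,"ax": 0,"ay": 0,"az": 0,"fingers": 0.15},{"x": 0.7,"y": -0.04,"z": 0,"ax": 0,"ay": 0,"az": 0,"fingers": 0.15},{"x": 0.7,"y": -0.04,"z": 0.1,"ax": 0,"ay": 0,"az": 0,"fingers": 0.15}])

```text
time_s: 20.0
tool_pos: [0.498, 0.1232, 0.2944]
tcp_rot: [[-0.342, 0.94, -0.0], [0.94, 0.342, 0.0], [0.0, -0.0, -1.0]]
force: [-0.4, 0.4, -0.7]
gripper_width: 0.0226
gripper_force: 39.6
```

Emit:
apply_moves(deltas=[{"x": 0.8,"y": -0.05,"z": 0.2,"ax": 0,"ay": 0,"az": 0,"fingers": 0.15},{"x": 0.8,"y": -0.05,"z": 0.2,"ax": 0,"ay": 0,"az": 0,"fingers": 0.15},{"x": 0.8,"y": -0.05,"z": 0.2,"ax": 0,"ay": 0,"az": 0,"fingers": 0.15},{"x": 0.8,"y": -0.05,"z": 0.2,"ax": 0,"ay": 0,"az": 0,"fingers": 0.15},{"x": 0.8,"y": -0.05,"z": 0.2,"ax": 0,"ay": 0,"az": 0,"fingers": 0.15},{"x": 0.8,"y": -0.05,"z": 0.15,"ax": 0,"ay": 0,"az": 0,"fingers": 0.15},{"x": 0.5,"y": -0.04,"z": 0,"ax": 0,"ay": 0,"az": 0,"fingers": 0.15},{"x": 0.23,"y": 0,"z": 0,"ax": 0,"ay": 0,"az": 0,"fingers": 0.15},{"x": 0,"y": 0,"z": 0,"ax": 0,"ay": 0,"az": 0,"fingers": 0.15},{"x": 0,"y": 0,"z": 0,"ax": 0,"ay": 0,"az": 0,"fingers": 0.15}])

```text
time_s: 21.25
tool_pos: [0.4105, 0.3247, 0.2487]
tcp_rot: [[-0.341, 0.94, -0.001], [0.94, 0.341, -0.0], [0.0, -0.001, -1.0]]
force: [0.5, -0.5, -0.8]
gripper_width: 0.0228
gripper_force: 39.6
```

```bash
python3 - <<'E'
from h import *
s=manip.get_image('side');t=manip.get_image('top');st=manip.state();P=np.array(st['tool_pos']);print(P,np.round(st['q'],1),st['gripper_width'])
B=np.array([.410,.325,0]);Z=np.array([0,0,1.]);tz=np.array(st['tcp_rot'])[:,2]
ks=[]
for p in(s,t):
    x0,y0=(proj(p,B+Z*.08)-[50,60]).astype(int); k=cv2.resize(p['image'][y0:y0+100,x0:x0+100],None,fx=4,fy=4,interpolation=3)
    D=lambda X,c:cv2.circle(k,tuple(int(v) for v in (proj(p,X)-[x0,y0]+.5)*4),2,c,-1)
    for a in np.linspace(0,6.28,24): D(B+[.027*np.cos(a),.027*np.sin(a),.07],(0,255,0)); D(B+[.021*np.cos(a),.021*np.sin(a),0],(255,255,0))
    D(P,(255,0,0));D(P+tz*.118,(255,0,0)); ks.append(k)
    print([(np.round(d['at']).tolist(),round(d['confidence'],2)) for d in manip.spot_point('cartridge',p)][:2])
cv2.imwrite('pics/c6.png',np.hstack(ks)[:,:,::-1])
E
```

```text
[0.41064397 0.32458801 0.24866855] [ 30.2 -11.6 104.6   0.   87.1  10.2] 0.022801456708171512
[([307.0, 327.0], 0.92)]
[]
```

View pics/c6.png

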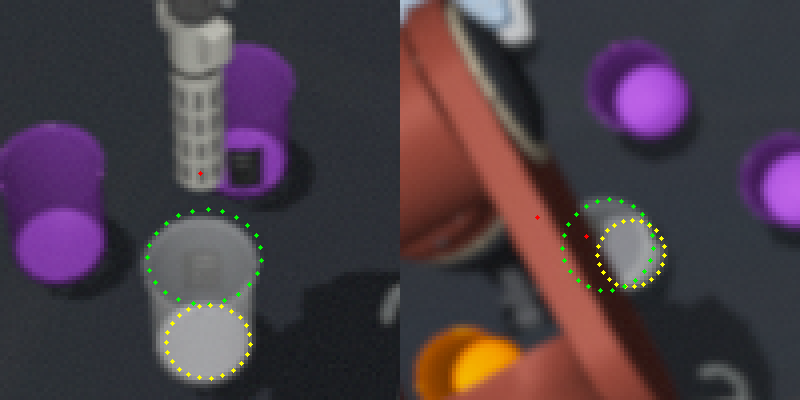

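The predicted rim and base circles lie on the clear beaker in both views, and the foot at crop (199,180) is over it to within about 2 mm. Lowering.

Emit:
apply_moves(deltas=[{"x": 0,"y": 0,"z": 0.2,"ax": 0,"ay": 0,"az": 0,"fingers": 0.15},{"x": 0,"y": 0,"z": 0.4,"ax": 0,"ay": 0,"az": 0,"fingers": 0.15},{"x": 0,"y": 0,"z": 0.4,"ax": 0,"ay": 0,"az": 0,"fingers": 0.15},{"x": 0,"y": 0,"z": 0.4,"ax": 0,"ay": 0,"az": 0,"fingers": 0.15},{"x": 0,"y": 0,"z": 0.4,"ax": 0,"ay": 0,"az": 0,"fingers": 0.15},{"x": 0,"y": 0,"z": 0.4,"ax": 0,"ay": 0,"az": 0,"fingers": 0.15},{"x": 0,"y": 0,"z": 0.3,"ax": 0,"ay": 0,"az": 0,"fingers": 0.15},{"x": 0,"y": 0,"z": 0.2,"ax": 0,"ay": 0,"az": 0,"fingers": 0.15},{"x": 0,"y": 0,"z": 0.1,"ax": 0,"ay": 0,"az": 0,"fingers": 0.15},{"x": 0,"y": 0,"z": 0,"ax": 0,"ay": 0,"az": 0,"fingers": 0.15}])

```text
time_s: 22.7
tool_pos: [0.4102, 0.3252, 0.1366]
tcp_rot: [[-0.342, 0.94, -0.001], [0.94, 0.342, 0.0], [0.001, -0.001, -1.0]]
force: [-0.7, 0.2, -1.0]
gripper_width: 0.0227
gripper_force: 39.6
```

Emit:
apply_moves(deltas=[{"x": 0,"y": 0,"z": 0.05,"ax": 0,"ay": 0,"az": 0,"fingers": 0.15},{"x": 0,"y": 0,"z": 0.05,"ax": 0,"ay": 0,"az": 0,"fingers": 0.15},{"x": 0,"y": 0,"z": 0.02,"ax": 0,"ay": 0,"az": 0,"fingers": 0.15},{"x": 0,"y": 0,"z": 0,"ax": 0,"ay": 0,"az": 0,"fingers": 0.15},{"x": 0,"y": 0,"z": 0,"ax": 0,"ay": 0,"az": 0,"fingers": 0.15},{"x": 0,"y": 0,"z": 0,"ax": 0,"ay": 0,"az": 0,"fingers": 0.15},{"x": 0,"y": 0,"z": 0,"ax": 0,"ay": 0,"az": 0,"fingers": 0.15},{"x": 0,"y": 0,"z": 0,"ax": 0,"ay": 0,"az": 0,"fingers": 0.15},{"x": 0,"y": 0,"z": 0,"ax": 0,"ay": 0,"az": 0,"fingers": 0.15},{"x": 0,"y": 0,"z": 0,"ax": 0,"ay": 0,"az": 0,"fingers": 0.15}])

```text
time_s: 23.95
tool_pos: [0.4101, 0.3251, 0.1318]
tcp_rot: [[-0.342, 0.94, -0.002], [0.94, 0.342, 0.0], [0.001, -0.001, -1.0]]
force: [-0.2, -0.1, -2.0]
gripper_width: 0.0226
gripper_force: 39.6
```

Emit:
apply_moves(deltas=[{"x": 0,"y": 0,"z": 0.05,"ax": 0,"ay": 0,"az": 0,"fingers": 0.15},{"x": 0,"y": 0,"z": 0.04,"ax": 0,"ay": 0,"az": 0,"fingers": 0.15},{"x": 0,"y": 0,"z": 0.04,"ax": 0,"ay": 0,"az": 0,"fingers": 0.15},{"x": 0,"y": 0,"z": 0,"ax": 0,"ay": 0,"az": 0,"fingers": 0.15},{"x": 0,"y": 0,"z": 0,"ax": 0,"ay": 0,"az": 0,"fingers": 0.15},{"x": 0,"y": 0,"z": 0,"ax": 0,"ay": 0,"az": 0,"fingers": 0.15},{"x": 0,"y": 0,"z": 0,"ax": 0,"ay": 0,"az": 0,"fingers": 0.15},{"x": 0,"y": 0,"z": 0,"ax": 0,"ay": 0,"az": 0,"fingers": 0.15},{"x": 0,"y": 0,"z": 0,"ax": 0,"ay": 0,"az": 0,"fingers": 0.15},{"x": 0,"y": 0,"z": 0,"ax": 0,"ay": 0,"az": 0,"fingers": 0.15}])

```text
time_s: 25.2
tool_pos: [0.4101, 0.3251, 0.1266]
tcp_rot: [[-0.342, 0.94, -0.002], [0.94, 0.342, 0.0], [0.001, -0.001, -1.0]]
force: [0.3, 0.5, -1.4]
gripper_width: 0.0224
gripper_force: 39.6
```

Emit:
apply_moves(deltas=[{"x": 0,"y": 0,"z": 0.02,"ax": 0,"ay": 0,"az": 0,"fingers": 0.15},{"x": 0,"y": 0,"z": 0.02,"ax": 0,"ay": 0,"az": 0,"fingers": 0.15},{"x": 0,"y": 0,"z": 0.01,"ax": 0,"ay": 0,"az": 0,"fingers": 0.15},{"x": 0,"y": 0,"z": 0,"ax": 0,"ay": 0,"az": 0,"fingers": 0.15},{"x": 0,"y": 0,"z": 0,"ax": 0,"ay": 0,"az": 0,"fingers": 0.15},{"x": 0,"y": 0,"z": 0,"ax": 0,"ay": 0,"az": 0,"fingers": 0.15},{"x": 0,"y": 0,"z": 0,"ax": 0,"ay": 0,"az": 0,"fingers": 0.15},{"x": 0,"y": 0,"z": 0,"ax": 0,"ay": 0,"az": 0,"fingers": 0.15},{"x": 0,"y": 0,"z": 0,"ax": 0,"ay": 0,"az": 0,"fingers": 0.15},{"x": 0,"y": 0,"z": 0,"ax": 0,"ay": 0,"az": 0,"fingers": 0.15}])

```text
time_s: 26.45
tool_pos: [0.4101, 0.3251, 0.1246]
tcp_rot: [[-0.342, 0.94, -0.002], [0.94, 0.342, 0.0], [0.001, -0.001, -1.0]]
force: [1.0, -0.5, -1.2]
gripper_width: 0.0223
gripper_force: 39.6
```

Emit:
apply_moves(deltas=[{"x": 0,"y": 0,"z": 0.02,"ax": 0,"ay": 0,"az": 0,"fingers": 0.15},{"x": 0,"y": 0,"z": 0,"ax": 0,"ay": 0,"az": 0,"fingers": 0.15},{"x": 0,"y": 0,"z": 0.02,"ax": 0,"ay": 0,"az": 0,"fingers": 0.15},{"x": 0,"y": 0,"z": 0,"ax": 0,"ay": 0,"az": 0,"fingers": 0.15},{"x": 0,"y": 0,"z": 0.02,"ax": 0,"ay": 0,"az": 0,"fingers": 0.15},{"x": 0,"y": 0,"z": 0,"ax": 0,"ay": 0,"az": 0,"fingers": 0.15},{"x": 0,"y": 0,"z": 0.02,"ax": 0,"ay": 0,"az": 0,"fingers": 0.15},{"x": 0,"y": 0,"z": 0,"ax": 0,"ay": 0,"az": 0,"fingers": 0.15},{"x": 0,"y": 0,"z": 0,"ax": 0,"ay": 0,"az": 0,"fingers": 0.15},{"x": 0,"y": 0,"z": 0,"ax": 0,"ay": 0,"az": 0,"fingers": 0.15}])

```text
time_s: 27.7
tool_pos: [0.4105, 0.3254, 0.1223]
tcp_rot: [[-0.342, 0.94, -0.001], [0.94, 0.342, 0.001], [0.001, -0.0, -1.0]]
force: [-0.9, -0.2, 6.1]
gripper_width: 0.0224
gripper_force: 40.2
```

```bash
python3 - <<'E'
from h import *
s=manip.get_image('side');st=manip.state();P=np.array(st['tool_pos']);B=np.array([.410,.325,0])
x0,y0=(proj(s,B+[0,0,.08])-[50,60]).astype(int); k=cv2.resize(s['image'][y0:y0+100,x0:x0+100],None,fx=5,fy=5,interpolation=3)
for X,c in((P,(255,0,0)),(P+[0,0,-.118],(255,0,0)),(B+[0,0,.004],(255,255,0))):cv2.circle(k,tuple(int(v) for v in (proj(s,X)-[x0,y0]+.5)*5),2,c,-1)
cv2.imwrite('pics/c7.png',k[:,:,::-1])
E
```

```text
(no output)
```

View pics/c7.png

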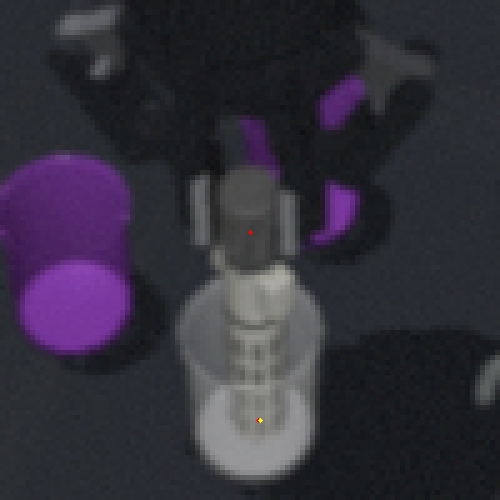

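The cartridge stands on the beaker floor at crop (260,420), with a contact force of about 7 N. Releasing and retreating straight up.

Emit:
apply_moves(deltas=[{"x": 0,"y": 0,"z": -0.015,"ax": 0,"ay": 0,"az": 0,"fingers": 0.15},{"x": 0,"y": 0,"z": 0,"ax": 0,"ay": 0,"az": 0,"fingers": 0.3},{"x": 0,"y": 0,"z": 0,"ax": 0,"ay": 0,"az": 0,"fingers": 0.35},{"x": 0,"y": 0,"z": 0,"ax": 0,"ay": 0,"az": 0,"fingers": 0.45},{"x": 0,"y": 0,"z": 0,"ax": 0,"ay": 0,"az": 0,"fingers": 0.6},{"x": 0,"y": 0,"z": 0,"ax": 0,"ay": 0,"az": 0,"fingers": 0.8},{"x": 0,"y": 0,"z": 0,"ax": 0,"ay": 0,"az": 0,"fingers": 1},{"x": 0,"y": 0,"z": 0,"ax": 0,"ay": 0,"az": 0,"fingers": 1},{"x": 0,"y": 0,"z": 0,"ax": 0,"ay": 0,"az": 0,"fingers": 1},{"x": 0,"y": 0,"z": 0,"ax": 0,"ay": 0,"az": 0,"fingers": 1}])

```text
time_s: 29.0
tool_pos: [0.4101, 0.3252, 0.122]
tcp_rot: [[-0.342, 0.94, -0.002], [0.94, 0.342, 0.0], [0.001, -0.001, -1.0]]
force: [-0.5, -0.1, -0.1]
gripper_width: 0.0853
gripper_force: 0.0
```

Emit:
apply_moves(deltas=[{"x": 0,"y": 0,"z": -0.1,"ax": 0,"ay": 0,"az": 0,"fingers": 1},{"x": 0,"y": 0,"z": -0.2,"ax": 0,"ay": 0,"az": 0,"fingers": 1},{"x": 0,"y": 0,"z": -0.3,"ax": 0,"ay": 0,"az": 0,"fingers": 1},{"x": 0,"y": 0,"z": -0.4,"ax": 0,"ay": 0,"az": 0,"fingers": 1},{"x": 0,"y": 0,"z": -0.5,"ax": 0,"ay": 0,"az": 0,"fingers": 1},{"x": 0,"y": 0,"z": -0.5,"ax": 0,"ay": 0,"az": 0,"fingers": 1},{"x": 0,"y": 0,"z": -0.5,"ax": 0,"ay": 0,"az": 0,"fingers": 1},{"x": 0,"y": 0,"z": -0.3,"ax": 0,"ay": 0,"az": 0,"fingers": 1},{"x": 0,"y": 0,"z": 0,"ax": 0,"ay": 0,"az": 0,"fingers": 1},{"x": 0,"y": 0,"z": 0,"ax": 0,"ay": 0,"az": 0,"fingers": 1}])

```text
time_s: 30.25
tool_pos: [0.4099, 0.3249, 0.2331]
tcp_rot: [[-0.342, 0.94, -0.003], [0.94, 0.342, -0.001], [0.0, -0.003, -1.0]]
force: [0.1, -0.3, -0.2]
gripper_width: 0.0853
gripper_force: 0.0
```

```bash
python3 - <<'E'
from h import *
s=manip.get_image('side');a=s['image'][160:400,200:360];cv2.imwrite('pics/c8.png',cv2.resize(a,None,fx=2.5,fy=2.5,interpolation=3)[:,:,::-1])
E
```

```text
(no output)
```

View pics/c8.png

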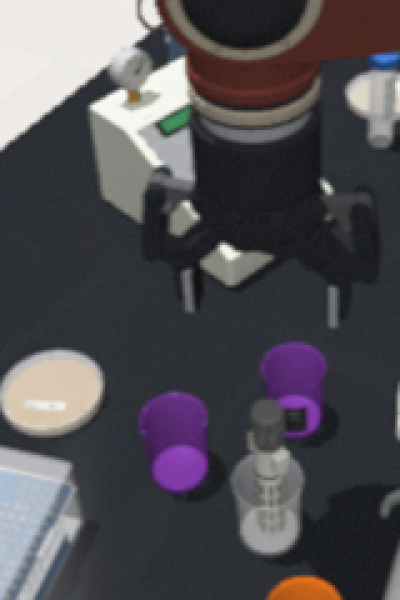

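The cartridge stands upright in the clear beaker at crop (268,480), the gripper is clear of it, and the neighbouring things look unmoved. Handing in.

```bash
python3 -c "
from cell import manip
print(manip.finish_job())"
```

```text
the job is handed in; nothing more can be done
None
```

I opened the collar to its notch and let it spring home, drew the cartridge out and stood it upright in the clear beaker; the job was handed in at about 30 s, and no verdict was returned.

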